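# Fetch an objective out of its clamshell case for cleaning

### The arm

A 7-joint arm with a two-finger parallel gripper is mounted at the origin on a cart in front of the work surface, level with it; the furniture and walls round the work are solid. World frame = base frame: x ahead of the robot, y to its left, z up, the work surface at z = 0. Lengths are in m, angles in rad, forces in N, time in s.
With the tool pointing down it reaches from about 0.425 to 0.925 m from the base axis. Payload 6.8 kg.
Tool frame: the origin (TCP) lies between the finger pads; the fingertips stand 14 mm ahead of it and the grasp point (between the pads) lies 5 mm behind it; z points along the fingers, y is the line along which they close (so a half turn about z gives the same grasp; the last joint's range is limited). The gripper opens to 85 mm and grips with 20 to 120 N. Pads are 22 mm wide; open, the fingers measure 114 mm over their backs; the gripper's body (76 mm by 85 mm) begins 54 mm behind the grasp point. The pads swing forward as they close: fully open they stand 13 mm farther back than shut.
Start: joints at [1.057, 0.477, 0.022, 1.555, -0.011, 1.109, -0.083], TCP at [0.266, -0.62, 0.213] pointing down, gripper open.
Joint ranges: [-2.96, 2.96], [-0.34, 2.1], [-1.41, 1.46], [0.24, 2.44], [-1.37, 4.51], [0.17, 1.92], [-2.96, 2.96]. Speed limits (rad/s): [2.39, 2.39, 3.14, 3.14, 3.14, 3.14, 3.14].

### API

Orientations are given as a rotation vector (axis times angle).
In Python, from bench import r, eyes, ticket gives the robot as it stands. The module is installed in compiled form; this text tells all that it offers.
- The arm moves only by the tool arm_command, never from a script. Its argument "plan" is text: rows parted by semicolons, each of 4 numbers parted by spaces: the shift along the tool's x, y, z in m, then the turn about the tool's z in degrees. In form: tx ty tz yaw; .... A call has 1 to 20 rows; each row shifts and turns the commanded pose from where the row before left it, along the tool's axes as they then stand; what a row does not reach is not made up. A row lasts 1/8 s, in which the tool goes at most 62.5 mm and 10.7 degrees, less where a joint would pass 70% of its speed; a pose out of reach is approached as far as the arm can. A call is refused whole if a number of a shift passes 0.0625 or a number of a turn 10.7, either way. A call with a gripper value outside its range is refused whole. "hand" is the closure, from -1 (fully open) to 1 (shut), set as the call begins (left out, the last holds). The fingers move at their own pace and stop on an object; "grip_force" is the grip in N (left out, the last holds). Time passes only in rows, so rows that do not move let the fingers close. It gives the time, the measured TCP pose, the force, the opening and the grip force at its end, in the units of the state.
- r.get_obs(): the state, without advancing time (a new reading comes with each control period).
- eyes.grab_frame(name): name is "scene" or "side" or "wrist"; returns (picture, depth): 384x512x3 uint8, red, green, blue; 384x512 float32, m along the optical axis (not along the pixel's ray), 0 where there is no reading.
- eyes.calibration(name): a dict with "fov_y" (degrees; the focal length in pixels is half the picture's height over the tangent of half this angle, whatever the lens; pixels are square), "cx", "cy" (the principal point, pixels), "k1" (the pictures are not rectified: a ray, as slopes to the right and down, at radius r is drawn at 1 + k1 r^2 times it, then the intrinsics apply), "origin" and "attitude" of the camera in the world; the wrist camera has in their place "tool_from_camera" (4x4, takes a point from camera to tool coordinates, whose origin is the TCP and whose axes are the flange's). Camera axes: x right, y up, looking along -z (the intrinsics and any distortion apply to the point x, -y, -z); pixel columns grow to the right and rows downward; lengths in m; the calibration is good to about 2 mm. A picture is of the moment at which its call begins: read the wrist's pose just before it. calibration takes no time and is no camera call.
- ticket.hand_in(): hands the job in; it is judged then, once.
The state is a dict: "clock": time; "joints": joint angles; "qvel": joint speeds; "tau": joint torques, N m; "tcp_pos": TCP position; "orientation": TCP orientation; "contact_force": force on the tool from outside, world axes, zero at the start; "moment": the same for the moment, N m; "grip_width": finger opening in m; "gripper_force": force on a finger pad.
Only numpy, scipy, OpenCV 4.12 (cv2) and the standard library are available. Lean on these libraries where they do the work, as an engineer would, in place of code of your own. Each camera call takes 0.05 s, during which the arm holds its last target. There are 200 camera calls.

### The job

Swing the lid of the black objective case up and over past its balance point so that it stays fully open by itself. Then lift out the objective with the blue ring and stand it gently upright, front lens up, wholly on the lens-tissue booklet, ready to be wiped. Leave the yellow-ringed objective in its well, the lid open, and the two small bottles beside the case undisturbed.

Things in the scene. Friction and masses are not known exactly. Their poses are not given: they have to be found in the camera images.
- objective_case: black clamshell case, fixed on the table; 96 deep (its x), 128 wide (its y), 101 mm tall closed. Origin: centre of underside; -x is the front with the handle, +x the hinge side, z up. The lower half has 4 mm walls up to z 39 mm and grey foam to z 36 mm with two round wells, 35 mm across and 20 mm deep, at x 0, y +32 and -32 mm.
- case_lid (a joint): lid of the case, rad: 0 shut, 1.92 fully open against its stop (leaning back beyond upright). Not latched. Its hinge runs along the case's y; a positive turn lifts the handle. 0.24 kg: let go below about 0.9 it falls shut, beyond about 1.0 it falls open unaided and stays. Hollow lid, 62 mm tall, 4 mm walls.
- lid_hinge (a point): middle of the lid's hinge axis, at the top of the case's back wall: 50 mm behind the case's centre, 39 mm up. Axes as the case: the hinge line is its y.
- lid_handle (a point): centre of the orange bow handle on the lid's front; moves with the lid, axes as the lid (those of the case when shut). Handle: 48 mm wide along y, 9 mm thick, standing 32 mm out of the lid's front face; this point is 17 mm out. Shut: 115 mm ahead of the hinge, 49 mm above the table. Its two side arms are flat outside: it can be pinched across the 48 mm from above.
- objective_blue: microscope objective with a blue ring, about 0.2 to 0.3 kg, standing in one of the two wells (either one). Round metal barrel 32 mm across from 6 to 56 mm above its underside, then a cone and a narrow nose with the front lens; 77 mm long; foot 27 mm across. Origin: centre of the underside (thread end); z along the axis to the front lens. In the well the underside is 16 mm above the table.
- objective_yellow: the same objective with a yellow ring, in the other well; stays there.
- tissue_booklet: white and teal lens-tissue booklet lying flat, fixed; 75 (its x) x 100 (its y) x 8 mm. Origin: centre of the underside. It lies in the open between the lamp housing (200 mm tall, on its robot side) and the microscope's stage (165 mm tall, to its right): both stay 60 mm or more from its centre, and both faces run along world direction (0.5, 0.87), so turn a wide gripper's long side that way.
- cleaner_bottle: white bottle of lens cleaner with a blue cap, 38 mm across, 98 mm tall, standing to the left of the case; leave alone. Origin: centre of the underside.
- immersion_bottle: small amber bottle with a black cap, 27 mm across, 61 mm tall, left of the case's front; leave alone. Origin: centre of the underside.

How it is judged:
By the outcome, as a careful person would: the job done as asked, in the order asked, and still so for the second after the job is handed in, with the robot touching nothing.
It also fails if it takes over 53 s, if anything falls off the work surface, if the arm or the gripper's body presses on something with over 40 N, if the wrist force passes 120 N, or if a joint passes its speed limit or range.

## Working session

There is one attempt and no reset: what is moved stays moved. The work goes in short steps, Python scripts to look and compute and a tool call to move; the robot and the scene stay as the last step left them, time stands still between calls to the robot, and variables do not carry over. Pictures are saved under pics/ and viewed, at most 10 in all, crops included, and the job is handed in when it is done.

Besides the shell and the picture viewer there is one more tool, called after "Emit:" as name(argument=value, ...) on one line, values as JSON. arm_command: Moves the arm, as the interface text tells. Its arguments: {"type":"object","properties":{"plan":{"type":"string"},"hand":{"type":"number"},"grip_force":{"type":"number"}},"required":["plan"]}

```bash
mkdir -p pics
cat > h.py <<'E'
import numpy as np, cv2
from scipy.spatial.transform import Rotation as R
from bench import r, eyes, ticket
def grab(n):
    o=r.get_obs(); c=eyes.calibration(n); p,d=eyes.grab_frame(n)
    if n=="wrist":
        T=np.eye(4);T[:3,:3]=R.from_rotvec(o["orientation"]).as_matrix();T[:3,3]=o["tcp_pos"]
        M=T@np.array(c["tool_from_camera"])
    else:
        a=np.array(c["attitude"]);M=np.eye(4);M[:3,:3]=a if a.shape==(3,3) else R.from_rotvec(a).as_matrix();M[:3,3]=c["origin"]
    return p,d,c,M
def cloud(d,c,M):
    H,W=d.shape;f=H/2/np.tan(np.radians(c["fov_y"])/2)
    K=np.array([[f,0,c["cx"]],[0,f,c["cy"]],[0,0,1]])
    v,u=np.mgrid[:H,:W]
    s=cv2.undistortPoints(np.stack([u,v],-1).reshape(-1,1,2).astype(np.float64),K,np.array([c["k1"],0,0,0,0.])).reshape(H,W,2)
    P=np.stack([s[...,0]*d,-s[...,1]*d,-d],-1)
    P=P@M[:3,:3].T+M[:3,3]
    P[d<=0]=np.nan
    return P
E
python3 - <<'E'
from h import *
o=r.get_obs();print(o)
for n in("scene","side","wrist"):
    c=eyes.calibration(n);print(n,c)
a=[];
for n in("scene","side"):
    p,d,c,M=grab(n);np.savez(n+"0.npz",p=p,d=d,M=M);a.append(p)
    cv2.imwrite(f"pics/{n}0.png",p[...,::-1])
E
```

```text
{'clock': 0.0, 'joints': array([ 1.05690426,  0.47779001,  0.02233592,  1.55650272, -0.01149891,
        1.10932583, -0.08312843]), 'qvel': array([-0.00035379,  0.0006915 ,  0.00139168,  0.00089046, -0.00101503,
       -0.00040131, -0.00105295]), 'tau': array([ 8.84221263e-04, -5.96445358e+01,  1.60784896e+00, -2.81198269e+01,
        1.23232801e-02,  9.36555531e-03,  1.33321117e-05]), 'tcp_pos': array([ 0.26617531, -0.61958224,  0.21241082]), 'orientation': array([-3.07536270e+00, -6.32679097e-01,  8.15605669e-04]), 'contact_force': array([-0.78277784, -0.31026703, -0.3059167 ]), 'moment': array([ 0.0120152 , -0.008701  ,  0.02576919]), 'gripper_force': 0.0, 'grip_width': 0.08549154452544674}
scene {'fov_y': 50.22418267505102, 'cx': 254.5869189116707, 'cy': 193.2849506704956, 'k1': 0.023671824097691908, 'origin': array([0.57521634, 0.4517128 , 0.82232381]), 'attitude': array([ 0.05348597, -0.75246037, -2.94482008])}
side {'fov_y': 52.2183857781815, 'cx': 249.45788965379217, 'cy': 187.8737457081586, 'k1': 0.021268249401238875, 'origin': array([-0.03630107,  0.14851864,  0.62197864]), 'attitude': array([ 0.63354751, -0.73680414, -1.60503807])}
wrist {'fov_y': 69.33715175012598, 'cx': 250.85475869797574, 'cy': 188.0822242153151, 'k1': -0.022752403325747475, 'tool_from_camera': array([[-7.97662319e-04,  9.65150694e-01,  2.61693525e-01,
         6.56703345e-02],
       [ 9.99998571e-01,  3.79737454e-04,  1.64756584e-03,
         3.08641670e-04],
       [ 1.49077448e-03,  2.61694465e-01, -9.65149618e-01,
        -1.59768404e-01],
       [ 0.00000000e+00,  0.00000000e+00,  0.00000000e+00,
         1.00000000e+00]])}
```

View pics/scene0.png

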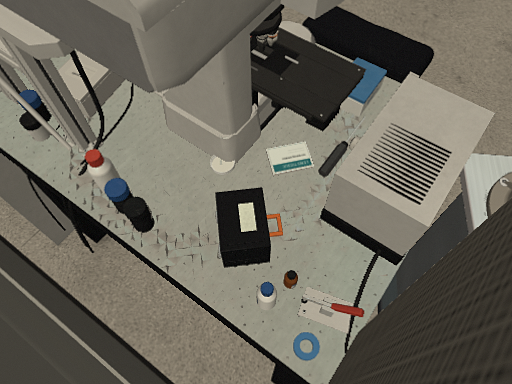

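View pics/side0.png

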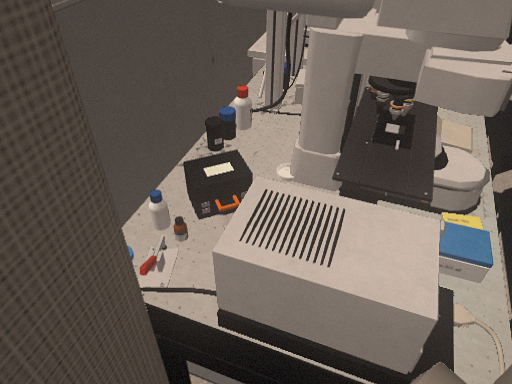

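The scene view shows the black case at (243,227) with its orange handle at (275,225), the booklet at (290,158), and the bottles at (266,294) and (291,279). The microscope is above them and the lamp housing is to the right.

Run:
```python
from h import *
z=np.load("scene0.npz");p=z["p"];d=z["d"];M=z["M"];c=eyes.calibration("scene")
P=cloud(d,c,M);np.save("P0.npy",P)
hsv=cv2.cvtColor(p,cv2.COLOR_RGB2HSV)
def rep(n,m,r0,r1,c0,c1):
    k=np.zeros(m.shape,bool);k[r0:r1,c0:c1]=1;k&=m&~np.isnan(P[...,0])
    q=P[k];print(n,len(q),"med",np.median(q,0).round(4),"lo",np.percentile(q,3,0).round(4),"hi",np.percentile(q,97,0).round(4));return q
h,s,v=cv2.split(hsv)
rep("handle",(h<16)&(s>150)&(v>120),205,245,262,290)
zz=P[...,2]
q=rep("casetop",(zz>.09)&(zz<.11),180,270,205,275)
print(cv2.minAreaRect((q[:,:2]*1000).astype(np.float32)))
q=rep("booklet",(zz>.004)&(zz<.014)&(((v>190)&(s<40))|((h>80)&(h<100)&(s>80))),138,178,262,318)
print(cv2.minAreaRect((q[:,:2]*1000).astype(np.float32)))
rep("cleaner",(h>95)&(h<125)&(s>120),278,300,255,280)
rep("imm",(zz>.055),266,292,280,302)
for (u,w) in [(240,205),(243,250),(290,158),(180,300),(410,100),(340,220),(320,100),(225,150),(240,130),(150,40),(330,330)]: print((u,w),P[w,u].round(3))
# height map of obstacles
ok=~np.isnan(P[...,0])&(zz>.03)
```

```text
handle 142 med [0.5732 0.1018 0.0519] lo [0.5638 0.0779 0.0484] hi [0.5938 0.1242 0.0545]
casetop 3006 med [0.6423 0.122  0.1005] lo [0.5939 0.0567 0.0968] hi [0.691  0.1797 0.1032]
((643.243896484375, 115.43689727783203), (95.9876480102539, 131.56097412109375), 13.16008472442627)
booklet 845 med [ 0.5612 -0.0989  0.0071] lo [ 0.5121 -0.1357  0.0047] hi [ 0.6054 -0.0584  0.0096]
((558.7334594726562, -97.21971130371094), (99.73333740234375, 74.72317504882812), 19.832260131835938)
cleaner 137 med [0.5818 0.2482 0.0965] lo [0.5723 0.2378 0.0868] hi [0.5917 0.2576 0.099 ]
imm 56 med [0.5383 0.2045 0.0593] lo [0.5308 0.1971 0.0563] hi [0.5444 0.2115 0.0612]
(240, 205) [0.65  0.089 0.101]
(243, 250) [0.633 0.179 0.092]
(290, 158) [ 0.557 -0.095  0.006]
(180, 300) [ 0.926  0.078 -0.801]
(410, 100) [ 0.336 -0.126  0.199]
(340, 220) [0.444 0.076 0.048]
(320, 100) [ 0.507 -0.143  0.161]
(225, 150) [ 0.706 -0.07   0.055]
(240, 130) [ 0.674 -0.1    0.093]
(150, 40) [0.732 0.099 0.506]
(330, 330) [0.455 0.29  0.009]
```

Run:
```python
from h import *
A=[np.load("P0.npy").reshape(-1,3)]
z=np.load("side0.npz");A.append(cloud(z["d"],eyes.calibration("side"),z["M"]).reshape(-1,3))
for n,Q in zip(("scene","side"),A):
    Q=Q[~np.isnan(Q[:,0])]
    xs=np.arange(0.1,1.0,.06);ys=np.arange(-.7,.4,.06)
    print(n,"cols x:",xs.round(2))
    for y in ys[::-1]:
        print(f"{y:6.2f}",*[ (lambda q:(f"{int(q.min()*1000):4d}/{int(q.max()*1000):<4d}" if len(q) else "    .    "))(Q[(abs(Q[:,0]-x)<.03)&(abs(Q[:,1]-y)<.03),2]) for x in xs])
```

```text
scene cols x: [0.1  0.16 0.22 0.28 0.34 0.4  0.46 0.52 0.58 0.64 0.7  0.76 0.82 0.88
 0.94 1.  ]
  0.38     .         .         .         .         .         .     -300/641  -536/10       .         .     -807/-793 -810/539  -808/494  -811/411  -804/-86      .    
  0.32     .         .         .         .         .        3/582     1/595  -808/21   -811/11   -811/9    -813/-790 -809/-790 -812/401  -814/407  -809/-89  -809/-85 
  0.26     .         .         .         .        5/7       0/548     3/70   -806/46   -810/99   -809/10   -810/10   -811/9    -811/-791 -811/-789 -811/-790 -813/-790
  0.20     .         .         .         .        3/10      2/30      1/12      2/61   -809/101  -812/103  -812/102  -812/10   -811/11   -810/9    -814/-792 -809/-788
  0.14     .         .         .        5/199     3/201     2/200     1/10      2/11      1/104    96/104  -808/561  -810/565  -815/85   -813/85   -812/10   -815/-789
  0.08     .     -807/-699 -803/-796    4/201   195/202     3/203    -2/202    -1/10     -4/102    95/105    -5/562    -5/561  -812/536  -810/86   -810/86   -812/10  
 
[... 4734 characters left out ...]
 .         .         .         .    
 -0.52     .         .         .         .         .         .       -1/39    -69/43    -48/30     10/10     18/31     23/43     30/46     34/45       .         .    
 -0.58     .         .         .         .         .         .         .         .      -15/-10     7/11      0/30      7/33     25/35      6/32      7/12       .    
 -0.64     .         .         .         .         .         .         .         .         .      -10/29    -67/47     -3/46      0/35      6/13      7/12       .    
 -0.70     .         .         .         .         .         .         .         .         .         .         .       36/45     -2/43     -2/43      7/7        .
```

Run:
```python
from h import *
z=np.load("side0.npz")
n=np.array([-.866,.5]);t=np.array([.5,.866])
for nm,Q in (("scene",np.load("P0.npy")),("side",cloud(z["d"],eyes.calibration("side"),z["M"]))):
    Q=Q.reshape(-1,3);Q=Q[~np.isnan(Q[:,0])];Q=Q[(Q[:,0]>.25)&(Q[:,0]<.85)&(Q[:,1]<.25)&(Q[:,1]>-.5)]
    a=Q[:,:2]@n;b=Q[:,:2]@t
    for lo,hi in ((.14,.18),(.19,.21),(.24,.3),(.3,.36),(.36,.42),(.42,.5),(.5,.6)):
        k=(Q[:,2]>lo)&(Q[:,2]<hi)
        print(nm,lo,hi,[(round(b0,2),round(np.percentile(a[k&(abs(b-b0)<.04)],1),3),round(np.percentile(a[k&(abs(b-b0)<.04)],99),3)) for b0 in np.arange(-.1,.6,.08) if (k&(abs(b-b0)<.04)).sum()>15])
C=np.array([.643,.1154]);x=np.array([np.cos(.2297),np.sin(.2297)])
print("yawX",13.16)
for th in (0,1.0,1.1,1.2,1.3):
    h=C+x*(.05-.1154*np.cos(th+.087));print(th,h,.039+.1154*np.sin(th+.087),h@n,h@t)
b=np.array([.5587,-.0972]);print("booklet",b@n,b@t)
```

```text
scene 0.14 0.18 [(np.float64(-0.02), np.float64(-0.701), np.float64(-0.477)), (np.float64(0.06), np.float64(-0.73), np.float64(-0.477)), (np.float64(0.14), np.float64(-0.696), np.float64(-0.477)), (np.float64(0.22), np.float64(-0.642), np.float64(-0.635)), (np.float64(0.3), np.float64(-0.787), np.float64(-0.212))]
scene 0.19 0.21 [(np.float64(-0.02), np.float64(-0.387), np.float64(-0.284)), (np.float64(0.06), np.float64(-0.388), np.float64(-0.241)), (np.float64(0.14), np.float64(-0.386), np.float64(-0.212)), (np.float64(0.22), np.float64(-0.638), np.float64(-0.211)), (np.float64(0.3), np.float64(-0.733), np.float64(-0.211))]
scene 0.24 0.3 [(np.float64(-0.02), np.float64(-0.571), np.float64(-0.563)), (np.float64(0.06), np.float64(-0.663), np.float64(-0.571)), (np.float64(0.14), np.float64(-0.674), np.float64(-0.644)), (np.float64(0.22), np.float64(-0.643), np.float64(-0.638)), (np.float64(0.3), np.float64(-0.705), np.float64(-0.639))]
scene 0.3 0.36 [(np.float64(0.06), np.float64(-0.662), np.float64(-0.571)), (np.float64(0.14), np.float64(-0.663), np.float64(-0.66)), (np.float64(0.22
[... 2610 characters left out ...]
), np.float64(-0.59)), (np.float64(0.22), np.float64(-0.591), np.float64(-0.57)), (np.float64(0.3), np.float64(-0.579), np.float64(-0.571)), (np.float64(0.38), np.float64(-0.58), np.float64(-0.573))]
side 0.5 0.6 []
yawX 13.16
0 [0.57974274 0.10060875] 0.04902713958458415 -0.4517528385259638 0.37699854628920043
1.0 [0.63941907 0.11456268] 0.1411561733086158 -0.49645557362868886 0.4189208177592678
1.1 [0.64961092 0.11694581] 0.14600462826413702 -0.5040901523967514 0.4260805336678995
1.2 [0.66022318 0.11942724] 0.1497839283450704 -0.5120396528658309 0.43353558347526266
1.3 [0.67114981 0.12198218] 0.15245631203427776 -0.5202246462549959 0.44121147878799405
booklet -0.5324342 0.19517479999999998
```

Emit:
arm_command(plan="0 0 -0.02 0;0.028 -0.0355 -0.005 0;0.028 -0.0355 -0.005 0;0.028 -0.0355 -0.005 0;0.028 -0.0355 -0.005 0;0.028 -0.0355 -0.005 0;0.028 -0.0355 -0.005 0;0.028 -0.0355 0 0;0.028 -0.0355 0 0;0.030 -0.036 0 0;0.030 -0.036 0 0;0.030 -0.036 0 0;0.030 -0.036 0 0;0.030 -0.036 0 0;0.030 -0.036 0 0;0 0 0 5;0 0 0 5", hand=-1, grip_force=25)

```text
clock: 2.22
tcp_pos: [0.44, -0.0006, 0.2631]
orientation: [-3.121, -0.361, 0.001]
contact_force: [-1.2, 0.3, -0.6]
grip_width: 0.0854
gripper_force: 0.0
```

Emit:
arm_command(plan="0.031 -0.013 0 0;0.031 -0.013 0 0;0.031 -0.013 0.01 0;0.031 -0.013 0.01 0;0.031 -0.014 0.02 0;0 0 0 0;0 0 0 0")

```text
clock: 3.1
tcp_pos: [0.5755, 0.0979, 0.2232]
orientation: [3.12, 0.362, -0.002]
contact_force: [0.1, -0.3, 0.8]
grip_width: 0.085
gripper_force: 0.0
```

```bash
cat > w.py <<'E'
from h import *
p,d,c,M=grab("wrist");P=cloud(d,c,M);o=r.get_obs()
hsv=cv2.cvtColor(p,cv2.COLOR_RGB2HSV);h,s,v=cv2.split(hsv)
Rm=R.from_rotvec(o["orientation"]).as_matrix();t=o["tcp_pos"]
E
python3 - <<'E'
from w import *
cv2.imwrite("pics/w1.png",p[...,::-1])
k=(h<16)&(s>150)&(v>80)&(P[...,2]>.035)&(P[...,2]<.065)
q=P[k];print(len(q),"tcp",t)
rc=cv2.minAreaRect((q[:,:2]*1000).astype(np.float32));print(rc,"z",np.percentile(q[:,2],[5,50,95]))
L=(q-t)@Rm;print("tool frame lo/hi",np.percentile(L,[1,99],axis=0).round(4))
E
```

```text
815 tcp [0.57561206 0.09771751 0.22366806]
((531.8336181640625, 212.7116241455078), (114.52344512939453, 280.62908935546875), 39.83908462524414) z [0.04218003 0.05265293 0.06216564]
tool frame lo/hi [[-0.1088 -0.1929  0.1592]
 [ 0.0133  0.0203  0.1848]]
```

View pics/w1.png

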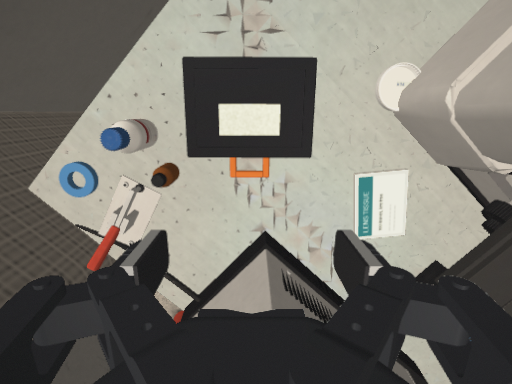

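The wrist view shows the handle at (250,167) below the case, which spans about (184–316, 58–158). The booklet is at (382,204) and the bottles are at (125,137) and (165,176).

Run:
```python
from w import *
k=(h<16)&(s>150)&(v>80);b=np.zeros_like(k);b[150:185,225:275]=1
q=P[k&b];L=(q-t)@Rm
print(len(q),"tool lo/hi",np.percentile(L,[1,50,99],axis=0).round(4))
print(cv2.minAreaRect((q[:,:2]*1000).astype(np.float32)))
b[:]=0;b[50:165,180:320]=1
q=P[b&(P[...,2]>.09)&(P[...,2]<.112)];L=(q-t)@Rm
print("case",cv2.minAreaRect((L[:,:2]*1000).astype(np.float32)),np.median(q[:,2]))
b[:]=0;b[165:245,350:412]=1
q=P[b&(P[...,2]>.004)&(P[...,2]<.015)&(((v>190)&(s<40))|((h>80)&(h<100)&(s>80)))]
print("booklet",cv2.minAreaRect((q[:,:2]*1000).astype(np.float32)))
b[:]=1;b[230:]=0
q=P[b&(P[...,2]>.03)];dd=np.linalg.norm(q[:,:2]-[.559,-.097],axis=1);q=q[dd<.13];dd=dd[dd<.13]
for i in np.argsort(dd)[::max(1,len(dd)//25)][:25]: print(q[i].round(3),dd[i].round(3))
```

```text
398 tool lo/hi [[nan nan nan]
 [nan nan nan]
 [nan nan nan]]
((582.6093139648438, 101.64674377441406), (30.6153564453125, 46.08827209472656), 16.567983627319336)
case ((69.28699493408203, -2.2588348388671875), (130.06784057617188, 95.53520965576172), 89.98374938964844) 0.101197768599666
booklet ((557.5596313476562, -97.40402221679688), (99.28839111328125, 74.27656555175781), 18.74051284790039)
[ 0.59  -0.143  0.142] 0.055
[ 0.594 -0.185  0.098] 0.095
[ 0.637 -0.154  0.038] 0.097
[ 0.643 -0.148  0.082] 0.098
[ 0.652 -0.131  0.07 ] 0.099
[ 0.644 -0.15   0.095] 0.1
[ 0.656 -0.128  0.086] 0.102
[ 0.656 -0.131  0.124] 0.103
[ 0.659 -0.127  0.101] 0.104
[ 0.664 -0.107  0.042] 0.105
[ 0.663 -0.12   0.129] 0.106
[ 0.664 -0.12   0.123] 0.108
[ 0.667 -0.115  0.132] 0.109
[ 0.669 -0.112  0.138] 0.111
[ 0.671 -0.105  0.097] 0.112
[ 0.632 -0.185  0.073] 0.114
[ 0.637 -0.182  0.074] 0.115
[ 0.676 -0.099  0.099] 0.117
[ 0.677 -0.095  0.108] 0.118
[ 0.679 -0.096  0.154] 0.12
[ 0.679 -0.081  0.042] 0.122
[ 0.625 -0.201  0.048] 0.123
[ 0.683 -0.09   0.158] 0.125
[ 0.684 -0.079  0.052] 0.126
[ 0.686 -0.086  0.149] 0.128
```

Emit:
arm_command(plan="0.001 -0.002 0.04 0;0 0 0.05 0;0 0 0.04 0;0 0 0.03 0;0 0 0.017 0;0 0 0 0;0 0 0 0")

```text
clock: 4.08
tcp_pos: [0.5776, 0.1008, 0.0479]
orientation: [-3.121, -0.362, -0.004]
contact_force: [0.6, 0.2, -0.2]
grip_width: 0.0853
gripper_force: 0.0
```

Emit:
arm_command(plan="0 0 0 0;0 0 0 0;0 0 0 0;0 0 0 0;0 0 0 0;0 0 0 0", hand=0.6, grip_force=30)

```text
clock: 4.82
tcp_pos: [0.5765, 0.1006, 0.0463]
orientation: [3.121, 0.362, -0.0]
contact_force: [-0.0, 0.8, -0.3]
grip_width: 0.0172
gripper_force: 0.0
```

Run:
```python
from w import *
p2=grab("scene")[0]
a=cv2.resize(p[100:384,100:412],(400,364));b=cv2.resize(p2[180:290,200:330],(430,364))
cv2.imwrite("pics/w2.png",np.hstack([a,b])[...,::-1])
print(r.get_obs())
```

```text
{'clock': 4.925, 'joints': array([ 0.05564642,  0.57716632, -0.4399292 ,  1.87936873,  0.34407703,
        0.75995871, -1.91372659]), 'qvel': array([-0.00078707, -0.00061671, -0.00030179,  0.0005558 , -0.0016523 ,
       -0.00055505,  0.00112145]), 'tau': array([ 3.39205826e-06, -5.59888816e+01, -5.58473691e+00, -2.03911096e+01,
        9.08103946e-03,  1.58530896e-03,  6.09949825e-05]), 'tcp_pos': array([0.5765611 , 0.10062853, 0.04637675]), 'orientation': array([ 3.12060555e+00,  3.62460401e-01, -3.52502966e-05]), 'contact_force': array([ 0.04784778,  0.40763851, -0.62777534]), 'moment': array([ 0.00410592,  0.02556661, -0.01189153]), 'gripper_force': 0.0, 'grip_width': 0.01686340112440049}
```

View pics/w2.png

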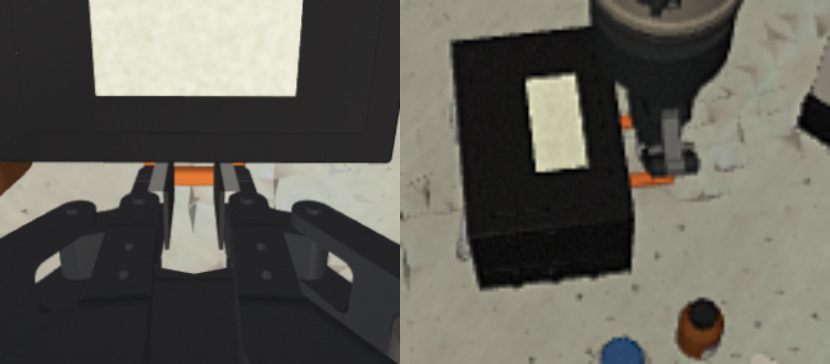

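The left crop shows the nearly shut fingers at (165–240, 170–230) with orange behind them at (195,175). The right crop shows both handle arms visible beside the fingers, so the pinch missed. I'll check with depth.

Run:
```python
from w import *
x=np.array([.9737,.2277]);y=np.array([-.2277,.9737]);C=np.array([.6426,.1157])
def rep(n,P,m):
    k=m&~np.isnan(P[...,0]);q=P[k];q=q[(np.abs(q[:,:2]-[.577,.1])<.06).all(1)]
    if not len(q):print(n,0);return
    a=np.c_[(q[:,:2]-C)@x,(q[:,:2]-C)@y,q[:,2]]
    print(n,len(a));
    for yb in np.arange(-.03,.031,.01):
        s_=a[abs(a[:,1]-yb)<.005]
        if len(s_): print(yb.round(2),len(s_),np.percentile(s_,[3,97],axis=0).round(3).tolist())
rep("wrist",P,(h<16)&(s>150)&(v>80))
p,d,c,M=grab("scene");Q=cloud(d,c,M);h,s,v=cv2.split(cv2.cvtColor(p,cv2.COLOR_RGB2HSV))
rep("scene",Q,(h<16)&(s>150)&(v>80))
Q0=np.load("P0.npy");z=np.load("scene0.npz");h,s,v=cv2.split(cv2.cvtColor(z["p"],cv2.COLOR_RGB2HSV))
rep("scene0",Q0,(h<16)&(s>150)&(v>80))
p,d,c,M=grab("side");Q=cloud(d,c,M);h,s,v=cv2.split(cv2.cvtColor(p,cv2.COLOR_RGB2HSV))
rep("side",Q,(h<16)&(s>150)&(v>80))
```

```text
wrist 478
-0.02 13 [[-0.069, -0.023, 0.052], [-0.047, -0.015, 0.1]]
-0.01 104 [[-0.078, -0.013, 0.047], [-0.048, -0.005, 0.1]]
0.0 231 [[-0.078, -0.005, 0.047], [-0.072, 0.004, 0.054]]
0.01 116 [[-0.078, 0.005, 0.047], [-0.047, 0.014, 0.1]]
0.02 14 [[-0.069, 0.015, 0.052], [-0.047, 0.023, 0.1]]
scene 49
-0.02 13 [[-0.057, -0.023, 0.049], [-0.052, -0.016, 0.054]]
0.02 36 [[-0.076, 0.017, 0.049], [-0.051, 0.024, 0.054]]
scene0 150
-0.02 46 [[-0.078, -0.023, 0.048], [-0.052, -0.016, 0.055]]
-0.01 17 [[-0.078, -0.015, 0.025], [-0.072, -0.005, 0.053]]
0.0 17 [[-0.078, -0.005, 0.05], [-0.059, 0.004, 0.078]]
0.01 16 [[-0.078, 0.006, 0.051], [-0.072, 0.014, 0.054]]
0.02 54 [[-0.078, 0.016, 0.048], [-0.052, 0.024, 0.054]]
side 144
-0.03 3 [[-0.084, -0.033, 0.32], [-0.082, -0.033, 0.323]]
-0.02 21 [[-0.079, -0.022, 0.052], [-0.063, -0.016, 0.057]]
-0.01 22 [[-0.08, -0.014, 0.043], [-0.062, -0.006, 0.057]]
0.0 23 [[-0.079, -0.005, 0.05], [-0.073, 0.005, 0.056]]
0.01 19 [[-0.079, 0.006, 0.049], [-0.073, 0.014, 0.056]]
0.02 56 [[-0.079, 0.016, 0.049], [-0.047, 0.024, 0.057]]
```

Run:
```python
from h import *
x=np.array([.9737,.2277]);y=np.array([-.2277,.9737]);C=np.array([.6426,.1157])
for n in("side","scene"):
    p,d,c,M=grab(n);Q=cloud(d,c,M);h,s,v=cv2.split(cv2.cvtColor(p,cv2.COLOR_RGB2HSV))
    k=~np.isnan(Q[...,0])&~((h<16)&(s>150));q=Q[k]
    a=np.c_[(q[:,:2]-C)@x,(q[:,:2]-C)@y,q[:,2]]
    a=a[(a[:,0]>-.1)&(a[:,0]<-.05)&(abs(a[:,1])<.05)&(a[:,2]>.02)&(a[:,2]<.13)]
    for lo in np.arange(.02,.125,.01):
        b=a[(a[:,2]>=lo)&(a[:,2]<lo+.01)]
        if len(b): print(n,lo.round(2),len(b),np.percentile(b,[2,98],axis=0)[:,:2].round(3).tolist())
    if n=="side": cv2.imwrite("pics/s3.png",cv2.resize(p[120:250,150:320],(680,520),interpolation=cv2.INTER_CUBIC)[...,::-1])
```

```text
side 0.03 1 [[-0.05, 0.037], [-0.05, 0.037]]
side 0.04 5 [[-0.08, -0.015], [-0.052, 0.039]]
side 0.05 8 [[-0.071, -0.024], [-0.055, 0.017]]
side 0.06 7 [[-0.078, -0.01], [-0.059, 0.016]]
side 0.07 54 [[-0.08, -0.02], [-0.059, 0.023]]
side 0.08 67 [[-0.079, -0.02], [-0.059, 0.023]]
side 0.09 60 [[-0.079, -0.02], [-0.06, 0.023]]
side 0.1 53 [[-0.08, -0.025], [-0.06, 0.025]]
side 0.11 147 [[-0.081, -0.039], [-0.057, 0.038]]
side 0.12 173 [[-0.081, -0.044], [-0.056, 0.046]]
scene 0.04 8 [[-0.077, -0.012], [-0.053, 0.024]]
scene 0.05 2 [[-0.056, 0.017], [-0.054, 0.017]]
scene 0.06 1 [[-0.058, 0.016], [-0.058, 0.016]]
scene 0.07 4 [[-0.058, 0.009], [-0.056, 0.015]]
scene 0.08 3 [[-0.059, 0.015], [-0.057, 0.016]]
scene 0.09 1 [[-0.061, 0.018], [-0.061, 0.018]]
scene 0.1 5 [[-0.059, 0.018], [-0.054, 0.034]]
scene 0.11 31 [[-0.067, 0.017], [-0.055, 0.035]]
scene 0.12 18 [[-0.075, 0.015], [-0.051, 0.046]]
```

View pics/s3.png

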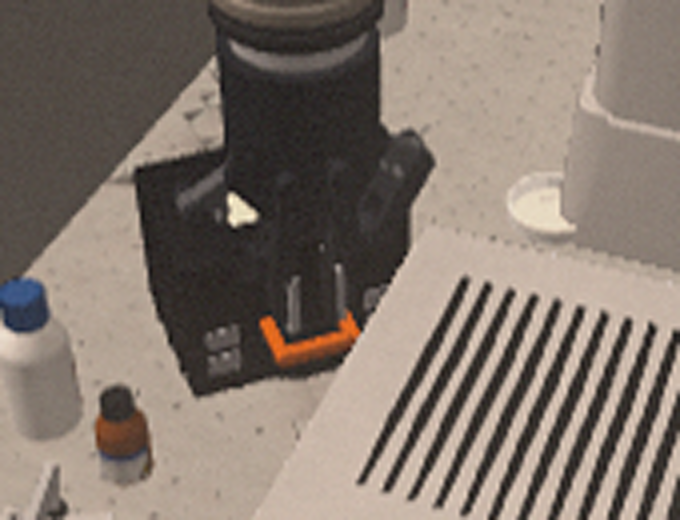

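The side crop shows the finger ends at (292,330) and (345,315), just above the orange bar and still over it. The tips are higher than I assumed, so I'll measure them in the tool frame.

Run:
```python
from w import *
L=(P-t)@Rm
k=(abs(L[...,1])<.035)&(L[...,2]<.03)&~((h<16)&(s>150))&(abs(L[...,0])<.018)
print(o["grip_width"])
q=L[k]
for lo in np.arange(-.08,.03,.01):
    b=q[(q[:,2]>=lo)&(q[:,2]<lo+.01)]
    if len(b): print(lo.round(2),len(b),np.percentile(b,[2,98],axis=0)[:,:2].round(3).tolist())
```

```text
0.01699592577987454
-0.08 3392 [[-0.01, -0.035], [0.012, 0.035]]
-0.07 1958 [[-0.007, -0.033], [0.014, 0.033]]
-0.06 880 [[-0.011, -0.023], [0.012, 0.025]]
-0.05 573 [[-0.009, -0.021], [0.011, 0.021]]
-0.04 520 [[-0.009, -0.021], [0.011, 0.022]]
-0.03 181 [[-0.01, -0.021], [0.007, 0.021]]
-0.02 17 [[-0.005, -0.009], [0.005, 0.009]]
-0.01 30 [[-0.012, -0.023], [-0.001, 0.02]]
```

The fingertips are about 22 mm behind the reported TCP, where 14 mm ahead was stated. I'll use the measured length, so I open and go 34 mm lower.

Emit:
arm_command(plan="0 0 0 0;0 0 0 0;0 0 0 0;0 0 0 0;0 0 0.012 0;0 0 0.012 0;0 0 0.010 0;0 0 0 0", hand=-1)

```text
clock: 6.22
tcp_pos: [0.5756, 0.1004, 0.0111]
orientation: [3.12, 0.363, -0.004]
contact_force: [-0.8, 0.3, -0.5]
grip_width: 0.0854
gripper_force: 0.0
```

Emit:
arm_command(plan="0 0 0 0;0 0 0 0;0 0 0 0;0 0 0 0;0 0 0 0", hand=0.6, grip_force=30)

```text
clock: 6.85
tcp_pos: [0.577, 0.1004, 0.013]
orientation: [3.12, 0.362, 0.001]
contact_force: [0.1, -1.0, 5.5]
grip_width: 0.0474
gripper_force: 31.2
```

Emit:
arm_command(plan="0.0017 0 -0.0114 0;0.003 0 -0.0114 0;0.004 0 -0.011 0;0.005 0 -0.0106 0;0.0061 0 -0.01 0;0.0072 0 -0.0094 0;0.008 0 -0.0086 0;0 0 0 0")

```text
clock: 7.85
tcp_pos: [0.6113, 0.1084, 0.0857]
orientation: [3.12, 0.362, 0.001]
contact_force: [-3.7, -4.1, 2.5]
grip_width: 0.0475
gripper_force: 32.9
```

Emit:
arm_command(plan="0.0088 0 -0.0077 0;0.0096 0 -0.0069 0;0.0102 0 -0.0058 0;0.0107 0 -0.0048 0;0.0111 0 -0.0037 0;0 0 0 0")

```text
clock: 8.6
tcp_pos: [0.661, 0.1199, 0.1148]
orientation: [3.12, 0.362, 0.003]
contact_force: [-2.6, -4.6, 3.9]
grip_width: 0.0474
gripper_force: 38.2
```

Run:
```python
from h import *
print(r.get_obs()["contact_force"])
a=[]
for n in("side","scene"):
    p,d,c,M=grab(n);a.append(p)
cv2.imwrite("pics/s4.png",np.hstack([cv2.resize(a[0][0:250,130:380],(400,400)),cv2.resize(a[1][80:300,120:340],(400,400))])[...,::-1])
```

```text
[-2.64424596 -4.58027225  3.85035902]
```

View pics/s4.png

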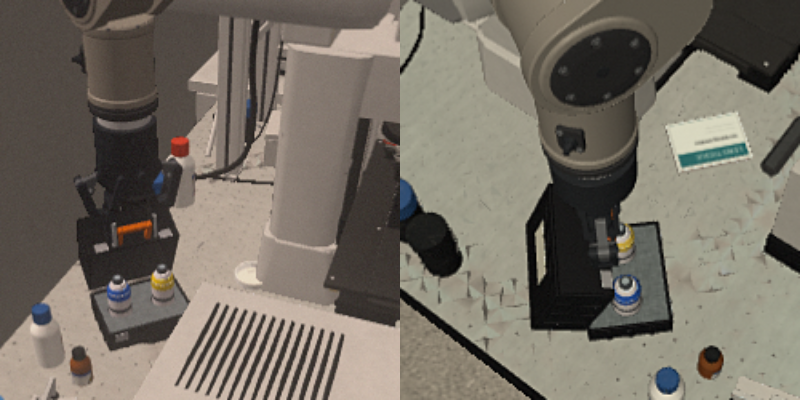

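The lid stands past upright, held at its handle. The blue objective is in the well on the left (626,293 in the right crop) and the yellow one is at (625,240). Releasing now.

Emit:
arm_command(plan="0.004 0 -0.001 0;0 0 0 0;0 0 0 0;0 0 0 0;0 0 -0.02 0;-0.02 0 -0.03 0;-0.03 0 -0.02 0;-0.03 0 0 0;-0.03 0 0 0;0 0 0 0", hand=-1)

```text
clock: 9.95
tcp_pos: [0.5554, 0.0955, 0.1863]
orientation: [3.12, 0.363, 0.002]
contact_force: [0.8, 0.5, 0.9]
grip_width: 0.0854
gripper_force: 0.0
```

```bash
cat > m.py <<'E'
from w import *
x=np.array([.9737,.2277]);y=np.array([-.2277,.9737]);C=np.array([.6426,.1157])
def blob(P,m,n):
    k=m&~np.isnan(P[...,0]);q=P[k]
    a=np.c_[(q[:,:2]-C)@x,(q[:,:2]-C)@y,q[:,2]]
    k=(abs(a[:,0])<.045)&(abs(a[:,1])<.06)&(a[:,2]>.04)&(a[:,2]<.11);q=q[k];a=a[k]
    if len(q)<4: print(n,len(q));return
    print(n,len(q),"case med",np.median(a,0).round(4),"lo",np.percentile(a,2,0).round(4),"hi",np.percentile(a,98,0).round(4),cv2.minEnclosingCircle((q[:,:2]*1000).astype(np.float32)))
E
python3 - <<'E'
from m import *
cv2.imwrite("pics/w5.png",p[...,::-1]);print(t,o["contact_force"])
blob(P,(h>95)&(h<125)&(s>120),"blue");blob(P,(h>20)&(h<35)&(s>120),"yel")
L=(P-t)@Rm
q=P[...,:2];a=np.stack([(q-C)@x,(q-C)@y],-1)
k=(abs(a[...,0])<.045)&(P[...,2]>.07)&(P[...,2]<.1)
for sg in(1,-1):
    m=k&(abs(a[...,1]-sg*.032)<.024);b=a[m];print("top part",sg,len(b),np.percentile(b,[3,50,97],axis=0).round(4).tolist())
E
```

```text
[0.55672269 0.09580247 0.18631618] [ 0.39300027 -0.70126395  0.47403576]
blue 292 case med [-0.0037  0.0265  0.0762] lo [-0.0148  0.0168  0.0698] hi [0.0149 0.0463 0.0796] ((635.089599609375, 146.77413940429688), 15.874885559082031)
yel 365 case med [-0.0025 -0.0275  0.0769] lo [-0.0155 -0.047   0.0687] hi [ 0.0144 -0.0165  0.0795] ((649.5039672851562, 84.65351867675781), 16.148401260375977)
top part 1 954 [[-0.014, 0.0184], [-0.0012, 0.0303], [0.0132, 0.0445]]
top part -1 979 [[-0.0139, -0.045], [-0.0012, -0.0303], [0.013, -0.0182]]
```

View pics/w5.png

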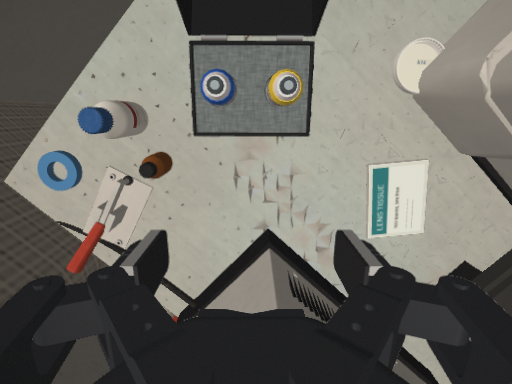

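The lid is fully open. The blue objective at (216,87) sits in the case +y well, the yellow one is at (285,86), and both bottles are undisturbed.

Emit:
arm_command(plan="0.022 -0.008 0 0;0.022 -0.008 0 0;0.022 -0.008 0 0;0.022 -0.008 0 0;0 0 0 10.7;0 0 0.015 10.7;0 0 0.015 10.7;0 0 0.015 10.7;0 0 0 0;0 0 0 0", hand=-0.18)

```text
clock: 11.25
tcp_pos: [0.6357, 0.1477, 0.1406]
orientation: [-3.038, 0.795, -0.002]
contact_force: [-0.1, -1.0, 0.1]
grip_width: 0.0504
gripper_force: 0.0
```

Run:
```python
from m import *
print(t,Rm.round(3).tolist(),r.get_obs()["joints"].round(2))
blob(P,(h>95)&(h<125)&(s>120),"blue")
T=np.array([.6352,.1468,.019]);print("tool delta",(T-t)@Rm)
```

```text
[0.63574062 0.14766551 0.14068976] [[0.871, -0.491, 0.002], [-0.491, -0.871, 0.001], [0.001, -0.001, -1.0]] [-0.1   0.53 -0.32  1.66  0.19  0.98 -2.56]
blue 354 case med [0.0081 0.0246 0.076 ] lo [-0.0131  0.0165  0.0652] hi [0.0158 0.0453 0.0799] ((636.1594848632812, 146.52061462402344), 15.65247631072998)
tool delta [-0.00016779  0.00118333  0.12168817]
```

Emit:
arm_command(plan="0 0.001 0.03 0;0 0 0.03 0;0 0 0.025 0;0 0 0.02 0;0 0 0.012 0;0 0 0.005 0;0 0 0 0;0 0 0 0")

```text
clock: 12.3
tcp_pos: [0.635, 0.1465, 0.0185]
orientation: [-3.037, 0.801, -0.002]
contact_force: [-0.0, 0.5, 0.3]
grip_width: 0.0505
gripper_force: 0.0
```

Emit:
arm_command(plan="0 0 0 0;0 0 0 0;0 0 0 0;0 0 0 0", hand=0.5, grip_force=35)

```text
clock: 12.8
tcp_pos: [0.6349, 0.1466, 0.0185]
orientation: [-3.037, 0.801, -0.002]
contact_force: [0.0, 0.4, 5.8]
grip_width: 0.0314
gripper_force: 35.3
```

Emit:
arm_command(plan="0 0 -0.004 0;0 0 -0.008 0;0 0 -0.012 0;0 0 -0.015 0;0 0 -0.02 0;0 0 -0.025 0;0 0 -0.025 0;0 0 -0.011 0;0 0 0 0;0 0 0 0")

```text
clock: 14.05
tcp_pos: [0.6336, 0.146, 0.1367]
orientation: [3.037, -0.801, -0.002]
contact_force: [-0.6, -0.6, -2.8]
grip_width: 0.0314
gripper_force: 36.3
```

Run:
```python
from m import *
print(t,o["contact_force"],o["grip_width"],o["moment"])
p2,d,c,M=grab("side");Q=cloud(d,c,M)
p3,d3,c3,M3=grab("scene");S=cloud(d3,c3,M3)
for n,X in(("side",Q),("scene",S)):
    k=(np.hypot(X[...,0]-t[0],X[...,1]-t[1])<.02)&(X[...,2]<.25)&(X[...,2]>.1);print(n,k.sum(),X[k][:,2].min() if k.any() else 0)
cv2.imwrite("pics/s6.png",np.hstack([cv2.resize(p2[50:230,140:320],(400,400)),cv2.resize(p[60:384,90:414],(400,400))])[...,::-1])
T=np.array([.541,-.0925,.139]);print("tool delta",(T-t)@Rm)
# booklet again, in this view
m=(P[...,2]>.004)&(P[...,2]<.015)&(((v>190)&(s<40))|((h>80)&(h<100)&(s>80)))&(np.hypot(P[...,0]-.558,P[...,1]+.097)<.08)
if m.sum()>50: print(m.sum(),cv2.minAreaRect((P[m][:,:2]*1000).astype(np.float32)))
```

```text
[0.63353009 0.14601578 0.13652701] [-0.62765693 -0.69380323 -2.86819738] 0.03065689712937126 [-0.02658473  0.01016437  0.00443858]
side 594 0.13622888018022855
scene 221 0.1385134080163849
tool delta [ 0.03714579  0.25312705 -0.00214461]
5447 ((557.5963134765625, -97.19244384765625), (101.75416564941406, 76.06477355957031), 18.354217529296875)
```

View pics/s6.png

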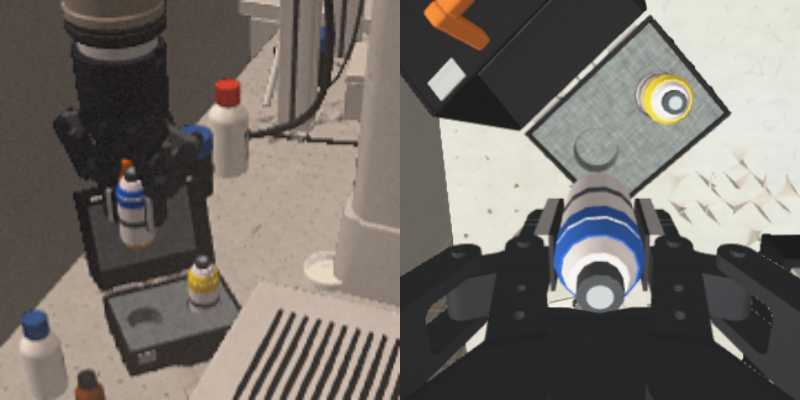

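The objective is held upright, at (135,200) in the left crop, with its well empty and the yellow one still seated. Carrying it to the booklet.

Emit:
arm_command(plan="0.002 0.012 0 0;0.004 0.025 0 0;0.004 0.028 0 0;0.004 0.028 0 0;0.004 0.028 0 0;0.004 0.028 0 0;0.004 0.028 0 0;0.004 0.028 0 0;0.004 0.026 0 0;0.003 0.016 0 0;0 0.006 0 0;0 0 0 0;0 0 0 0;0 0 0 0")

```text
clock: 15.95
tcp_pos: [0.5421, -0.091, 0.1377]
orientation: [-3.038, 0.799, -0.0]
contact_force: [-0.1, 0.6, -3.8]
grip_width: 0.0312
gripper_force: 36.3
```

Run:
```python
from m import *
print(t,Rm.round(3).tolist(),o["contact_force"],o["grip_width"],r.get_obs()["joints"].round(2))
for nm in("side","scene"):
    p2,d,c,M=grab(nm);Q=cloud(d,c,M)
    k=(np.hypot(Q[...,0]-t[0],Q[...,1]-t[1])<.022)&(Q[...,2]<.25)&(Q[...,2]>.08);print(nm,k.sum(),np.percentile(Q[k],[1,50,99],axis=0).round(4).tolist() if k.any() else 0)
    q=p2[40:250,200:410] if nm=="side" else p2[0:220,180:400]
    cv2.imwrite(f"pics/{nm}7.png",cv2.resize(q,(400,400))[...,::-1])
a=cv2.hconcat([cv2.imread("pics/side7.png"),cv2.imread("pics/scene7.png")]);cv2.imwrite("pics/b7.png",a)
```

```text
[ 0.54203827 -0.09117538  0.13769191] [[0.871, -0.492, 0.0], [-0.492, -0.871, 0.0], [0.0, -0.0, -1.0]] [-0.43390395  0.52260913 -1.80853148] 0.03101131761946817 [ 0.29  0.38 -0.29  1.91  0.14  0.87 -2.16]
side 801 [[0.5211, -0.1029, 0.1391], [0.5323, -0.0858, 0.1915], [0.5533, -0.07, 0.2481]]
scene 283 [[0.5214, -0.1052, 0.1356], [0.5325, -0.0816, 0.1893], [0.5548, -0.0695, 0.2475]]
```

View pics/b7.png

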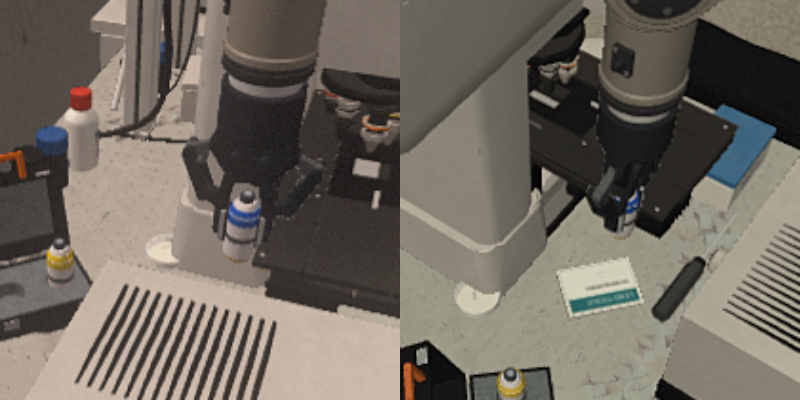

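The objective hangs upright over the booklet, at (240,225) in the left crop and (627,205) in the right, with the stage edge close on its right. I'll check the clearance before lowering.

Run:
```python
from m import *
N=np.array([-.866,.5]);T=np.array([.5,.866])
z=np.load("side0.npz")
for nm,Q in (("scene",np.load("P0.npy")),("side",cloud(z["d"],eyes.calibration("side"),z["M"]))):
    Q=Q.reshape(-1,3);Q=Q[~np.isnan(Q[:,0])];Q=Q[(Q[:,2]>.06)&(Q[:,2]<.18)&(Q[:,0]>.35)]
    a=Q[:,:2]@N;b=Q[:,:2]@T
    print(nm,[(x0.round(2),(b[(abs(a-x0)<.01)&(b<.25)&(a<-.42)].max().round(3) if ((abs(a-x0)<.01)&(b<.25)&(a<-.42)).any() else None)) for x0 in np.arange(-.64,-.42,.02)])
print("tcp n,t",t[:2]@N,t[:2]@T)
# gripper extents in tool frame, side/scene/wrist
for nm in("side","scene","wrist"):
    p,d,c,M=grab(nm);L=(cloud(d,c,M)-t)@Rm
    for lo in np.arange(-.14,-.02,.02):
        k=(L[...,2]>=lo)&(L[...,2]<lo+.02)&(abs(L[...,0])<.05)&(abs(L[...,1])<.09);b=L[k]
        if len(b)>5: print(nm,lo.round(2),len(b),np.percentile(b,[1,99],axis=0)[:,:2].round(3).tolist())
```

```text
scene [(np.float64(-0.64), np.float64(0.25)), (np.float64(-0.62), np.float64(0.246)), (np.float64(-0.6), np.float64(0.175)), (np.float64(-0.58), np.float64(0.174)), (np.float64(-0.56), np.float64(0.174)), (np.float64(-0.54), np.float64(0.174)), (np.float64(-0.52), np.float64(0.175)), (np.float64(-0.5), np.float64(0.174)), (np.float64(-0.48), np.float64(0.174)), (np.float64(-0.46), np.float64(-0.003)), (np.float64(-0.44), None), (np.float64(-0.42), np.float64(0.136))]
side [(np.float64(-0.64), np.float64(0.25)), (np.float64(-0.62), np.float64(0.25)), (np.float64(-0.6), np.float64(0.173)), (np.float64(-0.58), np.float64(0.173)), (np.float64(-0.56), np.float64(0.173)), (np.float64(-0.54), np.float64(0.173)), (np.float64(-0.52), np.float64(0.173)), (np.float64(-0.5), np.float64(0.173)), (np.float64(-0.48), np.float64(0.173)), (np.float64(-0.46), np.float64(-0.04)), (np.float64(-0.44), None), (np.float64(-0.42), None)]
tcp n,t -0.5150775665144652 0.19156811920443045
side -0.14 580 [[-0.02, -0.062], [0.008, 0.06]]
side -0.12 601 [[-0.02, -0.065], [0.008, 0.063]]
side -0.1 375 [[-0.018, -0.058], [0.011, 0.055]]
side -0.08 487 [[-0.014, -0.048], [0.01, 0.046]]
side -0.06 281 [[-0.016, -0.03], [0.007, 0.028]]
side -0.04 1308 [[-0.041, -0.025], [0.048, 0.089]]
scene -0.14 192 [[-0.019, -0.052], [0.01, -0.012]]
scene -0.12 248 [[-0.019, -0.067], [0.012, 0.012]]
scene -0.1 189 [[-0.017, -0.06], [0.011, 0.043]]
scene -0.08 148 [[-0.013, -0.051], [0.01, 0.048]]
scene -0.06 104 [[-0.015, -0.029], [0.006, 0.022]]
scene -0.04 652 [[-0.04, -0.029], [0.047, 0.089]]
wrist -0.14 427 [[0.018, -0.018], [0.021, 0.019]]
wrist -0.12 22714 [[0.003, -0.059], [0.02, 0.061]]
wrist -0.1 15484 [[-0.011, -0.057], [0.018, 0.058]]
wrist -0.08 11223 [[-0.011, -0.049], [0.014, 0.05]]
wrist -0.06 3321 [[-0.01, -0.027], [0.017, 0.028]]
wrist -0.04 16774 [[-0.024, -0.02], [0.049, 0.089]]
```

Run:
```python
from m import *
P0=np.load("P0.npy")
print("edge px:",[P0[r_,c_].round(3).tolist() for r_,c_ in((92,252),(100,270),(110,290),(118,305),(126,322))])
L=(P-t)@Rm
k=(P[...,2]>.13)&(P[...,2]<.18)&(L[...,1]>.0)&(abs(L[...,0])<.08)&(L[...,1]<.12)
# stage edge in tool frame (tool y = -t)
vv,uu=np.where(k)
for x0 in np.arange(-.06,.08,.02):
    b=k&(abs(L[...,0]-x0)<.01)
    if b.sum()>5: print("stage x",x0.round(2),b.sum(),"y min",np.percentile(L[b][:,1],1).round(4),"z",np.percentile(P[b][:,2],[1,99]).round(3))
m=(P[...,2]>.003)&(P[...,2]<.016)&(((v>190)&(s<40))|((h>80)&(h<100)&(s>80)))&(np.hypot(P[...,0]-.558,P[...,1]+.097)<.08)
print("booklet now",m.sum(),np.percentile(L[m],[1,99],axis=0).round(3).tolist() if m.sum()>20 else"")
cv2.imwrite("pics/w8.png",p[...,::-1])
```

```text
edge px: [[0.654, -0.171, 0.139], [0.616, -0.21, 0.074], [0.566, -0.25, -0.003], [0.535, -0.11, 0.139], [0.497, -0.108, 0.12]]
stage x -0.04 560 y min 0.0188 z [0.159 0.165]
stage x -0.02 2310 y min 0.0441 z [0.162 0.165]
stage x 0.0 5861 y min 0.0138 z [0.16  0.176]
stage x 0.02 8045 y min 0.0017 z [0.145 0.178]
stage x 0.04 8115 y min 0.0197 z [0.157 0.165]
stage x 0.06 9108 y min 0.0198 z [0.157 0.165]
stage x 0.08 4909 y min 0.02 z [0.157 0.165]
booklet now 5782 [[-0.026, -0.057, 0.128], [0.07, 0.036, 0.132]]
```

View pics/w8.png

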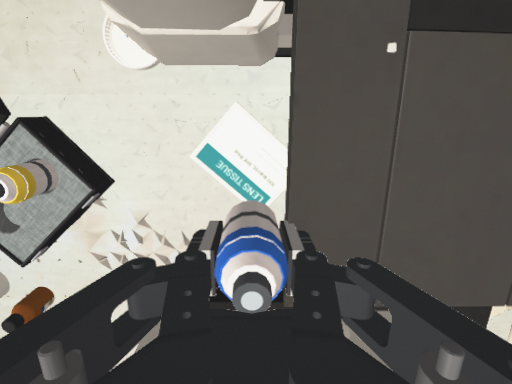

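The wrist view shows the stage edge at column 290, overhanging the right part of the booklet (240,155). The stage is much nearer than stated, so I need the gripper and arm profile before choosing yaw and spot.

Run:
```python
from m import *
for nm in("side","scene"):
    p,d,c,M=grab(nm);Q=cloud(d,c,M);L=(Q-t)@Rm
    for lo in np.arange(-.50,-.12,.02):
        k=(L[...,2]>=lo)&(L[...,2]<lo+.02)&(np.hypot(L[...,0],L[...,1])<.085)&(L[...,0]<.055);b=L[k]
        if len(b)>5: print(nm,"TCP+",(-lo-.02).round(2),(-lo).round(2),len(b),np.percentile(b,[1,99],axis=0)[:,:2].round(3).tolist())
Q=np.vstack([np.load("P0.npy").reshape(-1,3),cloud(np.load("side0.npz")["d"],eyes.calibration("side"),np.load("side0.npz")["M"]).reshape(-1,3)])
n=Q[:,:2]@[-.866,.5];tt=Q[:,:2]@[.5,.866]
for t0 in np.arange(.16,.32,.02):
    k=(abs(tt-t0)<.01)&(Q[:,2]>.18)&(n<-.54)&(n>-.62);print("head t",t0.round(2),k.sum(),"zmin,nmax",(Q[k,2].min().round(3),n[k].max().round(3)) if k.any() else"")
```

```text
side TCP+ 0.32 0.34 536 [[-0.068, -0.042], [-0.012, 0.057]]
side TCP+ 0.3 0.32 963 [[-0.052, -0.049], [0.0, 0.05]]
side TCP+ 0.28 0.3 702 [[-0.042, -0.036], [-0.006, 0.037]]
side TCP+ 0.26 0.28 743 [[-0.04, -0.049], [-0.0, 0.037]]
side TCP+ 0.24 0.26 665 [[-0.039, -0.044], [-0.003, 0.036]]
side TCP+ 0.22 0.24 620 [[-0.041, -0.037], [-0.004, 0.037]]
side TCP+ 0.2 0.22 461 [[-0.041, -0.037], [-0.004, 0.037]]
side TCP+ 0.18 0.2 616 [[-0.038, -0.036], [0.008, 0.035]]
side TCP+ 0.16 0.18 485 [[-0.039, -0.035], [-0.006, 0.036]]
side TCP+ 0.14 0.16 289 [[-0.039, -0.037], [-0.005, 0.036]]
side TCP+ 0.12 0.14 581 [[-0.021, -0.063], [0.008, 0.06]]
scene TCP+ 0.32 0.34 256 [[-0.059, -0.058], [0.008, -0.014]]
scene TCP+ 0.3 0.32 449 [[-0.055, -0.056], [0.006, -0.017]]
scene TCP+ 0.28 0.3 421 [[-0.038, -0.041], [0.03, 0.004]]
scene TCP+ 0.26 0.28 608 [[-0.038, -0.05], [0.029, 0.007]]
scene TCP+ 0.24 0.26 446 [[-0.037, -0.048], [0.029, 0.008]]
scene TCP+ 0.22 0.24 553 [[-0.038, -0.039], [0.033, 0.012]]
scene TCP+ 0.2 0.22 308 [[-0.038, -0.04], [0.03, 0.01]]
scene TCP+ 0.18 0.2 480 [[-0.036, -0.038], [0.031, 0.011]]
scene TCP+ 0.16 0.18 380 [[-0.036, -0.039], [0.03, 0.009]]
scene TCP+ 0.14 0.16 261 [[-0.037, -0.039], [0.028, 0.006]]
scene TCP+ 0.12 0.14 187 [[-0.019, -0.053], [0.01, -0.011]]
head t 0.16 155 zmin,nmax (np.float64(0.395), np.float64(-0.595))
head t 0.18 200 zmin,nmax (np.float64(0.41), np.float64(-0.582))
head t 0.2 246 zmin,nmax (np.float64(0.411), np.float64(-0.57))
head t 0.22 227 zmin,nmax (np.float64(0.409), np.float64(-0.57))
head t 0.24 254 zmin,nmax (np.float64(0.409), np.float64(-0.569))
head t 0.26 283 zmin,nmax (np.float64(0.409), np.float64(-0.57))
head t 0.28 333 zmin,nmax (np.float64(0.409), np.float64(-0.569))
head t 0.3 403 zmin,nmax (np.float64(0.408), np.float64(-0.569))
```

Emit:
arm_command(plan="0 0 -0.005 0;0.002 -0.008 -0.003 0;0.004 -0.01 0 0;0.004 -0.008 0 0;0.0015 -0.0025 0 0;0 0 0 -6;0 0 0 -10;0 0 0 -10;0 0 0 -10;0 0 0 -10;0 0 0 -10;0 0 0 -10;0 0 0 -10;0 0 0 -10;0 0 0 -4;0 0 0 0;0 0 0 0")

```text
clock: 18.62
tcp_pos: [0.5658, -0.073, 0.1456]
orientation: [-2.716, -1.579, 0.0]
contact_force: [-0.3, 0.5, -3.0]
grip_width: 0.0312
gripper_force: 36.3
```

Run:
```python
from m import *
print(t,Rm.round(3).tolist(),o["contact_force"],o["grip_width"],o["joints"].round(2))
m=(P[...,2]>.003)&(P[...,2]<.016)&(((v>190)&(s<40))|((h>80)&(h<100)&(s>80)))&(np.hypot(P[...,0]-.558,P[...,1]+.097)<.08)
print("booklet",m.sum(),cv2.minAreaRect((P[m][:,:2]*1000).astype(np.float32)) if m.any() else"")
L=(P-t)@Rm
for nm in("side","scene"):
    p,d,c,M=grab(nm);Q=cloud(d,c,M);q=Q.reshape(-1,3);q=q[~np.isnan(q[:,0])];q=q[np.hypot(q[:,0]-t[0],q[:,1]-t[1])<.13]
    n=q[:,:2]@[-.866,.5]-t[:2]@[-.866,.5]
    for a in(.3,.34,.38,.42,.46): 
        k=(q[:,2]-t[2]>a)&(q[:,2]-t[2]<a+.04);print(nm,a,k.sum(),np.percentile(n[k],[1,99]).round(3) if k.sum()>5 else"")
T=np.array([.566,-.072,.011]);print("delta",(T-t)@Rm)
```

```text
[ 0.56576983 -0.07294888  0.14562877] [[0.494, 0.869, -0.0], [0.869, -0.494, -0.0], [-0.0, -0.0, -1.0]] [-1.34159796  0.67031242 -2.50877974] 0.031505905097608464 [ 0.51  0.45 -0.63  1.84  0.32  0.95 -0.78]
booklet 3803 ((556.924072265625, -97.71307373046875), (100.36139678955078, 75.00985717773438), 18.641727447509766)
side 0.3 671 [-0.008  0.056]
side 0.34 0 
side 0.38 0 
side 0.42 0 
side 0.46 0 
scene 0.3 1567 [-0.045  0.057]
scene 0.34 31 [-0.045 -0.043]
scene 0.38 0 
scene 0.42 0 
scene 0.46 0 
delta [ 0.00096407 -0.00025982  0.1346286 ]
```

Emit:
arm_command(plan="-0.002 -0.0033 0 0;0 0 0.01 0;0 0 0.015 0;0 0 0.02 0;0 0 0.02 0;0 0 0.02 0;0 0 0.015 0;0 0 0.008 0;0 0 0 0;0 0 0 0")

```text
clock: 20.02
tcp_pos: [0.5626, -0.073, 0.0383]
orientation: [2.714, 1.581, 0.002]
contact_force: [0.0, 0.0, -1.5]
grip_width: 0.0309
gripper_force: 36.3
```

Run:
```python
from m import *
print(t,o["contact_force"],o["moment"],o["grip_width"],o["tau"].round(1))
for nm in("side","scene"):
    p,d,c,M=grab(nm);Q=cloud(d,c,M);L=(Q-t)@Rm
    k=(np.hypot(Q[...,0]-t[0],Q[...,1]-t[1])<.017)&(Q[...,2]>.012)&(Q[...,2]<.1);print(nm,k.sum(),Q[k][:,2].min().round(4) if k.any() else"")
    q=Q.reshape(-1,3);q=q[~np.isnan(q[:,0])];q=q[np.hypot(q[:,0]-t[0],q[:,1]-t[1])<.13]
    n=q[:,:2]@[-.866,.5]-t[:2]@[-.866,.5]
    for a in(.3,.34,.38,.42,.46): 
        k=(q[:,2]-t[2]>a)&(q[:,2]-t[2]<a+.04);print(nm,a,k.sum(),np.percentile(n[k],[1,99]).round(3) if k.sum()>5 else"")
```

```text
[ 0.56259787 -0.07301529  0.03841913] [ 1.02895104 -0.18257956 -1.59335013] [ 0.0159258  -0.03007643 -0.05298552] 0.030981610554045195 [ -0.  -55.4  -7.6 -20.1   0.    0.    0. ]
side 15 0.088
side 0.3 1281 [-0.007  0.064]
side 0.34 2047 [-0.061  0.078]
side 0.38 2754 [-0.053  0.092]
side 0.42 974 [0.048 0.107]
side 0.46 0 
scene 168 0.0357
scene 0.3 878 [-0.048  0.063]
scene 0.34 2465 [-0.057  0.076]
scene 0.38 3220 [-0.051  0.083]
scene 0.42 397 [-0.048  0.07 ]
scene 0.46 0
```

Emit:
arm_command(plan="0 0 0.005 0;0 0 0.005 0;0 0 0.005 0;0 0 0.003 0;0 0 0 0")

```text
clock: 20.8
tcp_pos: [0.5617, -0.0729, 0.0193]
orientation: [-2.714, -1.581, 0.001]
contact_force: [0.3, 0.0, -2.7]
grip_width: 0.0312
gripper_force: 36.3
```

Run:
```python
from h import *
o=r.get_obs();print(o["tcp_pos"],o["contact_force"],o["moment"],o["tau"].round(1))
p,d,c,M=grab("scene");Q=cloud(d,c,M);t=o["tcp_pos"]
k=(np.hypot(Q[...,0]-t[0],Q[...,1]-t[1])<.017)&(Q[...,2]>.010)&(Q[...,2]<.1);print(k.sum(),np.sort(Q[k][:,2])[:8].round(4))
```

```text
[ 0.5617009  -0.0729127   0.01933948] [ 0.33072991  0.01105643 -2.73322151] [0.00512526 0.02415102 0.03984226] [ -0.  -56.4  -7.6 -19.2   0.   -0.   -0. ]
215 [0.0104 0.0159 0.0159 0.0165 0.0177 0.0206 0.0221 0.0222]
```

Emit:
arm_command(plan="0 0 0.003 0;0 0 0.002 0;0 0 0.0015 0;0 0 0.001 0;0 0 0 0")

```text
clock: 21.48
tcp_pos: [0.5619, -0.073, 0.0121]
orientation: [-2.714, -1.581, 0.0]
contact_force: [0.3, -0.2, -3.5]
grip_width: 0.0306
gripper_force: 36.3
```

Emit:
arm_command(plan="0 0 0.0007 0;0 0 0.0005 0;0 0 0 0")

```text
clock: 21.85
tcp_pos: [0.562, -0.073, 0.011]
orientation: [2.715, 1.581, 0.0]
contact_force: [-0.6, -0.5, -2.9]
grip_width: 0.0312
gripper_force: 36.3
```

Emit:
arm_command(plan="0 0 0.0006 0;0 0 0.0006 0;0 0 0 0")

```text
clock: 22.22
tcp_pos: [0.562, -0.073, 0.0104]
orientation: [2.714, 1.581, -0.0]
contact_force: [-1.8, 0.2, 4.7]
grip_width: 0.0311
gripper_force: 37.0
```

Emit:
arm_command(plan="0 0 0 0;0 0 0 0;0 0 0 0;0 0 0 0", hand=-0.1)

```text
clock: 22.72
tcp_pos: [0.562, -0.073, 0.0098]
orientation: [2.715, 1.581, 0.0]
contact_force: [-0.4, -0.4, -0.3]
grip_width: 0.0472
gripper_force: 0.0
```

Emit:
arm_command(plan="0 0 -0.005 0;0 0 -0.01 0;0 0 -0.02 0;0 0 -0.025 0;0 0 -0.03 0;0 0 -0.03 0;0 0 -0.02 0;0 0 0 0;0 0 0 0")

```text
clock: 23.85
tcp_pos: [0.5613, -0.0732, 0.1492]
orientation: [-2.714, -1.581, 0.002]
contact_force: [0.2, 0.9, -0.7]
grip_width: 0.0469
gripper_force: 0.0
```

Run:
```python
from m import *
print(t,o["contact_force"],o["grip_width"])
def obj(P,h,s,v,n):
    k=(np.hypot(P[...,0]-.562,P[...,1]+.073)<.04)&(P[...,2]>.02)&(P[...,2]<.11)
    if not k.any(): print(n,"none");return
    q=P[k];print(n,k.sum(),"z",np.percentile(q[:,2],[1,50,99.5]).round(4))
    for a,b in((.03,.06),(.06,.075),(.075,.1)):
        w=q[(q[:,2]>a)&(q[:,2]<b)]
        if len(w)>3: print("  ",a,b,len(w),cv2.minEnclosingCircle((w[:,:2]*1000).astype(np.float32)))
obj(P,h,s,v,"wrist")
m=(P[...,2]>.003)&(P[...,2]<.016)&(((v>190)&(s<40))|((h>80)&(h<100)&(s>80)))&(np.hypot(P[...,0]-.558,P[...,1]+.097)<.08)
print("booklet",m.sum(),cv2.minAreaRect((P[m][:,:2]*1000).astype(np.float32)))
p,d,c,M=grab("scene");Q=cloud(d,c,M);obj(Q,*cv2.split(cv2.cvtColor(p,cv2.COLOR_RGB2HSV)),"scene")
a=(Q[...,:2]-C);a=np.stack([a@x,a@y,Q[...,2]],-1);hh,ss,vv=cv2.split(cv2.cvtColor(p,cv2.COLOR_RGB2HSV))
blob(Q,(hh>20)&(hh<35)&(ss>120),"yellow")
k=(hh<16)&(ss>150)&(vv>120)&(np.abs(a[...,1])<.04)&(a[...,0]<.2)&(a[...,0]>-.1)
print("handle",k.sum(),np.nanmedian(a[k],0))
for nm,B,zz in(("cleaner",(.5818,.2482),.085),("imm",(.5383,.2045),.055)):
    k=(np.hypot(Q[...,0]-B[0],Q[...,1]-B[1])<.03)&(Q[...,2]>zz)&(Q[...,2]<.11);print(nm,np.median(Q[k],0).round(4))
```

```text
[ 0.56108987 -0.07309261  0.14877845] [ 0.4465783  -0.40547693 -0.3030684 ] 0.046376425389489336
wrist 1158 z [0.0218 0.0713 0.0855]
   0.03 0.06 149 ((563.9290771484375, -67.75213623046875), 14.948923110961914)
   0.06 0.075 556 ((561.0485229492188, -72.21277618408203), 16.05430030822754)
   0.075 0.1 404 ((561.2863159179688, -71.9352798461914), 10.537367820739746)
booklet 4259 ((556.8972778320312, -97.86312866210938), (100.39881134033203, 75.3519515991211), 18.679779052734375)
scene 291 z [0.0211 0.0626 0.0856]
   0.03 0.06 102 ((562.7957153320312, -70.18303680419922), 15.897944450378418)
   0.06 0.075 102 ((562.6514892578125, -71.35984802246094), 16.032485961914062)
   0.075 0.1 53 ((562.0901489257812, -68.13772583007812), 11.24652099609375)
yellow 90 case med [ 0.0008 -0.022   0.0734] lo [-0.0146 -0.04    0.0632] hi [ 0.0159 -0.0164  0.0797] ((649.9215698242188, 85.99824523925781), 15.947486877441406)
handle 142 [0.10204062 0.00301116 0.15548697]
cleaner [0.5822 0.2481 0.0966]
imm [0.538  0.2051 0.0594]
```

The objective stands upright (top at z 0.0855), but its foot is only about 1 mm inside the booklet's edge. I'll regrasp and shift it 3 mm inward.

Emit:
arm_command(plan="0 0 0.02 0;0 0 0.03 0;0 0 0.03 0;0 0 0.025 0;0 0 0.018 0;0 0 0.01 0;0 0 0.0055 0;0 0 0 0;0 0 0 0")

```text
clock: 25.08
tcp_pos: [0.5625, -0.073, 0.012]
orientation: [2.714, 1.581, 0.002]
contact_force: [0.6, 0.6, 0.1]
grip_width: 0.0471
gripper_force: 0.0
```

Emit:
arm_command(plan="0 0 0 0;0 0 0 0;0 0 0 0;0 0 0 0", hand=0.5, grip_force=35)

```text
clock: 25.58
tcp_pos: [0.5623, -0.073, 0.012]
orientation: [2.714, 1.581, 0.001]
contact_force: [-1.4, -0.3, 6.0]
grip_width: 0.031
gripper_force: 34.6
```

Emit:
arm_command(plan="0 0 -0.001 0;0 0 -0.002 0;0 0 -0.001 0;-0.0006 0.0015 0 0;-0.0006 0.0014 0 0;0 0 0 0;0 0 0.0015 0;0 0 0.001 0;0 0 0 0;0 0 0 0")

```text
clock: 26.82
tcp_pos: [0.5639, -0.0754, 0.0128]
orientation: [2.714, 1.581, 0.0]
contact_force: [-0.3, 0.5, -3.0]
grip_width: 0.0312
gripper_force: 34.8
```

Emit:
arm_command(plan="0 0 0.0006 0;0 0 0.0006 0;0 0 0 0")

```text
clock: 27.2
tcp_pos: [0.564, -0.0754, 0.0121]
orientation: [2.714, 1.581, 0.0]
contact_force: [-3.0, 0.0, 3.7]
grip_width: 0.0313
gripper_force: 35.4
```

Contact is made, so I release and rise.

Emit:
arm_command(plan="0 0 0 0;0 0 0 0;0 0 0 0;0 0 0 0", hand=-0.1)

```text
clock: 27.7
tcp_pos: [0.5639, -0.0754, 0.0116]
orientation: [-2.715, -1.581, -0.0]
contact_force: [-0.6, -1.2, 0.6]
grip_width: 0.0467
gripper_force: 0.0
```

Emit:
arm_command(plan="0 0 -0.005 0;0 0 -0.01 0;0 0 -0.02 0;0 0 -0.025 0;0 0 -0.03 0;0 0 -0.03 0;0 0 -0.02 0;0 0 0 0;0 0 0 0")

```text
clock: 28.82
tcp_pos: [0.5632, -0.0756, 0.1508]
orientation: [-2.714, -1.581, 0.002]
contact_force: [-0.0, 0.3, -0.4]
grip_width: 0.047
gripper_force: 0.0
```

Run:
```python
from m import *
print(t,o["contact_force"],o["grip_width"],o["qvel"].round(3))
k=(np.hypot(P[...,0]-.564,P[...,1]+.075)<.04)&(P[...,2]>.02)&(P[...,2]<.11);q=P[k]
print("top",np.percentile(q[:,2],99.5))
for a,b in((.06,.075),(.075,.1)):
    w=q[(q[:,2]>a)&(q[:,2]<b)];ce,rr=cv2.minEnclosingCircle((w[:,:2]*1000).astype(np.float32));print(ce,rr)
    e=np.array(ce)/1000-[.5571,-.0977];print(" u,w",e@[.948,.318],e@[-.318,.948])
```

```text
[ 0.56299806 -0.07559263  0.15047075] [-0.41833526  0.01272788  0.40649505] 0.047112705148325926 [-0.002  0.008  0.    -0.     0.     0.     0.002]
top 0.08540818021505554
(563.113525390625, -74.80086517333984) 16.16193389892578
 u,w 0.01298274694519037 0.019796078741455087
(563.116455078125, -74.35875701904297) 10.483142852783203
 u,w 0.013126114682006817 0.020214265631103512
```

The objective is upright, with its foot about 4 mm inside the edge. The robot touches nothing, so I'm handing in.

```bash
python3 -c "
from bench import ticket
print(ticket.hand_in())"
```

```text
the job is handed in; nothing more can be done
None
```

I handed the job in at about 29 s: the lid stays open by itself, the blue-ringed objective stands upright on the booklet (foot about 4 mm inside the edge), and the yellow-ringed objective and both bottles were still in place when last measured.

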